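# Feel for the sound display stand and fit its collar

### The job

One of these two revolving display stands has a worn bearing. Take the left-hand stand first and then the right-hand one: rock each spindle by its ball end to the left and then to the right until it comes up firm, without forcing it, to feel which one has play; then lower the stone collar gently over the spindle of the sound stand, the one without play, until it sits flat on the platter, let go and move clear. Leave the other goods where they are.

Things in the scene. Friction and masses are not known exactly. Their poses are not given: they have to be found in the camera images.
- stand_a: display stand a, one of two alike; either may be on the left, either may be worn. Fixed stone plinth 100 mm (x) by 130 mm (y) by 60 mm high, turned up to 0.35 rad; origin at the centre of its underside, z up. Its platter and spindle turn freely and lean only along the plinth's y (its long way), about a pivot 30 mm above the origin
- stand_b: display stand b, one of two alike; either may be on the left, either may be worn. Fixed stone plinth 100 mm (x) by 130 mm (y) by 60 mm high, turned up to 0.35 rad; origin at the centre of its underside, z up. Its platter and spindle turn freely and lean only along the plinth's y (its long way), about a pivot 30 mm above the origin
- tip_a (a point): top end of stand a's upright steel spindle: a 12 mm rod out of the platter with a ball end 16 mm across, ball centre 132 mm and top 140 mm above the plinth's origin; this point (the top) leans with it. In a worn bearing the spindle first swings about 0.10 rad (10 mm at the ball) each way under 1 N, then meets a firm stop; let go, it drifts back
- tip_b (a point): top end of stand b's upright steel spindle: a 12 mm rod out of the platter with a ball end 16 mm across, ball centre 132 mm and top 140 mm above the plinth's origin; this point (the top) leans with it. In a worn bearing the spindle first swings about 0.10 rad (10 mm at the ball) each way under 1 N, then meets a firm stop; let go, it drifts back
- seat_a (a point): centre of the top face of stand a's platter (disc 80 mm across), 80 mm above the plinth's origin, spindle upright; the collar's underside ends here. Level and firm in a sound bearing; in a worn one the platter sags some 0.10 rad to one side once the collar is on it
- seat_b (a point): centre of the top face of stand b's platter (disc 80 mm across), 80 mm above the plinth's origin, spindle upright; the collar's underside ends here. Level and firm in a sound bearing; in a worn one the platter sags some 0.10 rad to one side once the collar is on it
- flex_a (a joint): springy bend of stand a's spindle under side load (play not counted), rad: 0 unloaded, positive pushed towards the plinth's +y (left from the robot). 0.01 rad is about 5 N and 1 mm at the ball. A sound spindle only bends so; a worn one does after its play is taken up. Comes up firm: 0.008 rad (push with about 8 N). Damaged: 0.034 rad (17 N)
- flex_b (a joint): springy bend of stand b's spindle under side load (play not counted), rad: 0 unloaded, positive pushed towards the plinth's +y (left from the robot). 0.01 rad is about 5 N and 1 mm at the ball. A sound spindle only bends so; a worn one does after its play is taken up. Comes up firm: 0.008 rad (push with about 8 N). Damaged: 0.034 rad (17 N)
- collar: loose onyx collar standing on the table between the stands, nearer the robot: a plain ring 56 mm outside, 45 mm high, with a 21 mm bore right through (2.5 mm of room all round the ball), 0.24 to 0.37 kg; origin at the centre of its underside, z up along the bore
- footed_bowl: white stone bowl on a foot, 96 mm across, 78 mm high, beyond the stands in the middle; origin at the centre of its underside; bystander, leave alone
- pillar_candle: cream pillar candle, solid, 60 mm across, 60 mm high, between the stands behind the collar; origin at the centre of its underside; bystander, leave alone
- soap_bottle: white bottle 60 mm across, 130 mm high, left of the left stand; origin under it; bystander, leave alone
- stone_cup: dark open cup 72 mm across, 80 mm high, right of the right stand; origin under it; bystander, leave alone
- stone_box: dark green stone block 80 by 60 by 40 mm, at the front right; origin under it; bystander, leave alone
- wrench: steel wrench lying at the front left; bystander, leave alone
Mind the look-alikes: they are no part of the job. What is shaped like the stand_b but red or yellow is not meant.

How it is judged:
On the way, in this order (a step that is already met when the one before it is completed fails the run):
1. the left stand's spindle is rocked to the left until firm (bent 0.008 rad, about 4 N) (((world y of stand_a above 0 m and value of joint flex_a above 0.008 rad) or (world y of stand_b above 0 m and value of joint flex_b above 0.008 rad))), for 0.05 s.
2. the left stand's spindle is rocked to the right until firm (bent 0.008 rad, about 4 N) (((world y of stand_a above 0 m and value of joint flex_a below -0.008 rad) or (world y of stand_b above 0 m and value of joint flex_b below -0.008 rad))), for 0.05 s.
3. the right stand's spindle is rocked to the left until firm (bent 0.008 rad, about 4 N) (((world y of stand_a below 0 m and value of joint flex_a above 0.008 rad) or (world y of stand_b below 0 m and value of joint flex_b above 0.008 rad))), for 0.05 s.
4. the right stand's spindle is rocked to the right until firm (bent 0.008 rad, about 4 N) (((world y of stand_a below 0 m and value of joint flex_a below -0.008 rad) or (world y of stand_b below 0 m and value of joint flex_b below -0.008 rad))), for 0.05 s.
At the end, for the whole second after the job is handed in: the collar sits over the spindle of a stand, centred within 6 mm, its underside on the platter (within 3 mm), and stands level within 0.03 rad, which only the sound stand can hold (the worn one sags by about 0.10 rad); still and released (((horizontal distance between collar and seat_a below 0.006 m and z of collar in the frame of stand_a between 0.076 and 0.083 m) or (horizontal distance between collar and seat_b below 0.006 m and z of collar in the frame of stand_b between 0.076 and 0.083 m)) and angle between collar's own z axis and vertical below 0.03 rad and linear speed of collar below 0.02 m/s and contact force between the arm and collar below 0.1 N); the robot touches nothing.
It fails at once if a bearing was forced: a spindle bent beyond 0.034 rad (about 17 N) (value of joint any of flex_a, flex_b above 0.034 rad or value of joint any of flex_a, flex_b below -0.034 rad).
It fails at once if the collar was dropped onto the stand (faster than 0.5 m/s at the spindle) (((horizontal distance between collar and seat_a below 0.02 m and z of collar in the frame of stand_a below 0.145 m) or (horizontal distance between collar and seat_b below 0.02 m and z of collar in the frame of stand_b below 0.145 m)) and linear speed of collar above 0.5 m/s).
It fails at once if another article was moved by more than 30 mm (distance of any of footed_bowl, pillar_candle, soap_bottle, stone_cup, stone_box, wrench from where it was at the start of the episode above 0.03 m).
It also fails if it takes over 72 s, if anything falls off the work surface, if the arm or the gripper's body presses on something with over 40 N, if the wrist force passes 120 N, or if a joint passes its speed limit or range.

### The arm

A 6-joint arm with a two-finger parallel gripper is mounted at the origin on the work surface. World frame = base frame: x ahead of the robot, y to its left, z up, the work surface at z = 0. Lengths are in m, angles in rad, forces in N, time in s.
With the tool pointing down it reaches from about 0.375 to 0.9 m from the base axis. Payload 3.1 kg.
Tool frame: the origin (TCP) lies between the finger pads; the fingertips stand 22 mm ahead of it and the grasp point (between the pads) lies 3 mm ahead of it; z points along the fingers, y is the line along which they close (so a half turn about z gives the same grasp; the last joint's range is limited). The gripper opens to 87 mm and grips with 3 to 60 N. Pads are 19 mm wide; open, the fingers measure 117 mm over their backs; the gripper's body (75 mm by 190 mm) begins 51 mm behind the grasp point.
Start: joints at [-1.506, 0.527, 1.433, -0, 1.181, -0.178], TCP at [0.15, -0.607, 0.245] pointing down, gripper open.
Joint ranges: [-3.08, 3.08], [-0.75, 2.2], [0.22, 2.44], [-1.43, 4.57], [0, 2.65], [-2.85, 2.85]. Speed limits (rad/s): [2.79, 2.79, 3.14, 3.14, 3.14, 3.14].

### API

Orientations are given as a unit quaternion [x, y, z, w].
In Python, from rig import robot gives the robot as it stands.
- The arm moves only by the tool move_arm, never from a script. Its argument "series" is text: rows parted by semicolons, each of 6 numbers parted by spaces: the shift along the tool's x, y, z in mm, then the turn, a rotation vector about the tool's x, y, z in degrees. In form: dx dy dz ax ay az; .... A call has 1 to 8 rows; each row is the pose to reach, as a shift and turn from the pose commanded when the call began, along the tool's axes at that moment; what a row does not reach only later rows make up. A row lasts 1/12 s, in which the tool goes at most 41.7 mm and 7.16 degrees, less where a joint would pass 70% of its speed; a pose out of reach is approached as far as the arm can. A call with a gripper value outside its range is refused whole. "jaw" is the opening, from 0 (shut) to 1 (fully open), set as the call begins (left out, the last holds). The fingers move at their own pace and stop on an object; "newtons" is the grip in N (left out, the last holds). Time passes only in rows, so rows that repeat a pose let the fingers close. It gives the time, the measured TCP pose, the force, the opening and the grip force at its end, in the units of the state.
- robot.get_obs(): the state, without advancing time (a new reading comes with each control period).
- robot.camera(name): name is "scene" or "top" or "wrist"; returns a dict with "img" (384x512x3 uint8, red, green, blue), "mtx" (3x3 intrinsics, pixels), "distortion" ([k1, k2, p1, p2, k3] as OpenCV has them; the pictures are not rectified), "world_to_cam" (4x4, takes a point from world to camera coordinates). Camera axes: x right, y down, z forward; pixel columns grow to the right and rows downward; lengths in m; the calibration is good to about 2 mm. A picture is of the moment at which its call begins. There is no depth.
- robot.hand_in(): hands the job in; it is judged then, once.
Trained networks look in a picture, given as the dict that the camera call returned (one of the last four; its "shot" number tells which), for a name from the list of things; names that differ only in an ending like _2 or _b are one class to them, and where a whole thing is asked for, a point or a joint stands for the part that bears it (a point fixed in the world has none). Each returns a list of dicts, best first, with "p" (0 to 1); they miss things now and then, are a little off and sometimes report something else, mostly with a low value. They report only what shows in the picture. A call takes as long as a camera call. They do not tell look-alikes from the thing itself.
- robot.search_frame(picture, thing): "xyz" ([x, y, z] in m, in world coordinates, good to about 4 mm: the middle of the surface that is visible of it).
- robot.tip_of(picture, thing): "xyz" ([x, y, z] in m, in world coordinates, good to about 4 mm: a listed point, or the origin of a listed thing).
The state is a dict: "time": time; "q": joint angles; "joint_velocities": joint speeds; "joint_torque": joint torques, N m; "position": TCP position; "tool_rot": TCP orientation; "ft_force": force on the tool from outside, world axes, zero at the start; "moment": the same for the moment, N m; "grip_width": finger opening in m; "grip_force": force on a finger pad.
Only numpy, scipy, OpenCV 4.12 (cv2) and the standard library are available. Lean on these libraries where they do the work, as an engineer would, in place of code of your own. Each camera call takes 0.05 s, during which the arm holds its last target. There are 200 camera calls.

## Working session

There is one attempt and no reset: what is moved stays moved. The work goes in short steps, Python scripts to look and compute and a tool call to move; the robot and the scene stay as the last step left them, time stands still between calls to the robot, and variables do not carry over. Pictures are saved under pics/ and viewed, at most 12 in all, crops included, and the job is handed in when it is done.

Besides the shell and the picture viewer there is one more tool, called as name(argument=value, ...) on one line, values as JSON. move_arm: Moves the arm, as the interface text tells. Its arguments: {"type":"object","properties":{"series":{"type":"string"},"jaw":{"type":"number"},"newtons":{"type":"number"}},"required":["series"]}

```bash
mkdir -p pics
cat > look.py <<'E'
from rig import robot
import cv2,sys,numpy as np
def snap(cam,name):
    p=robot.camera(cam); cv2.imwrite(f'pics/{name}.png',cv2.cvtColor(p['img'],cv2.COLOR_RGB2BGR)); return p
def px(p,X):
    T=np.array(p['world_to_cam']);r,_=cv2.Rodrigues(T[:3,:3])
    return cv2.projectPoints(np.float64(X).reshape(-1,1,3),r,T[:3,3],np.array(p['mtx']),np.array(p['distortion']))[0].reshape(-1,2).round(0)
E
python3 - <<'E'
from look import *
o=robot.get_obs();print({k:np.round(v,3) for k,v in o.items()})
for c in('top','scene'):
    p=snap(c,c+'0')
    for t in['stand_a','tip_a','seat_a','collar','pillar_candle']:
        for d in robot.tip_of(p,t):print(c,t,round(d['p'],2),np.round(d['xyz'],4),px(p,d['xyz']))
a=cv2.imread('pics/top0.png');b=cv2.imread('pics/scene0.png')
E
```

```text
{'time': np.float64(0.0), 'q': array([-1.506,  0.528,  1.434,  0.   ,  1.181, -0.179]), 'joint_velocities': array([-0.001,  0.002, -0.002,  0.001,  0.001,  0.001]), 'joint_torque': array([  0.   , -44.005, -17.659,   0.063,   0.058,  -0.   ]), 'position': array([ 0.15 , -0.606,  0.244]), 'tool_rot': array([ 0.993,  0.121,  0.   , -0.001]), 'ft_force': array([-0.58 , -0.871,  0.111]), 'moment': array([-0.008,  0.091,  0.025]), 'grip_force': np.float64(0.0), 'grip_width': np.float64(0.087)}
top stand_a 0.96 [ 0.3437 -0.1625  0.001 ] [[308. 242.]]
top stand_a 0.85 [ 0.5725  0.2072 -0.001 ] [[188. 165.]]
top stand_a 0.74 [0.1973 0.3023 0.0021] [[154. 288.]]
top stand_a 0.71 [0.3548 0.1471 0.0009] [[206. 237.]]
top stand_a 0.63 [ 0.5788 -0.2186 -0.0011] [[327. 165.]]
top stand_a 0.44 [ 0.5775 -0.2194  0.0837] [[331. 162.]]
top tip_a 0.92 [ 0.3459 -0.1629  0.1386] [[314. 242.]]
top tip_a 0.86 [0.3508 0.1436 0.1364] [[202. 239.]]
top tip_a 0.85 [0.5722 0.2044 0.1383] [[182. 159.]]
top tip_a 0.81 [0.2025 0.3037 0.1373] [[143. 292.]]
top tip_a 0.73 [ 0.5825 -0.2204  0.1361] [[335. 157.]]
top 
[... 783 characters left out ...]
89. 172.]]
scene tip_a 0.81 [ 0.5729 -0.2204  0.1419] [[174. 175.]]
scene tip_a 0.8 [0.3542 0.1462 0.1421] [[317. 181.]]
scene tip_a 0.63 [ 0.3438 -0.1598  0.1424] [[236. 141.]]
scene tip_a 0.56 [0.5699 0.2019 0.1371] [[296. 243.]]
scene seat_a 0.92 [0.2024 0.3    0.0809] [[382. 186.]]
scene seat_a 0.83 [0.3539 0.1469 0.0785] [[315. 196.]]
scene seat_a 0.73 [ 0.3436 -0.1675  0.0791] [[235. 154.]]
scene seat_a 0.67 [ 0.5788 -0.2186  0.0784] [[176. 190.]]
scene seat_a 0.67 [0.5692 0.2046 0.0823] [[296. 254.]]
scene collar 0.64 [ 0.4909 -0.0358 -0.0026] [[241. 214.]]
scene pillar_candle 0.78 [ 0.612  -0.0087  0.0011] [[225. 244.]]
scene pillar_candle 0.72 [ 0.5837  0.4405 -0.0032] [[370. 321.]]
```

View pics/top0.png

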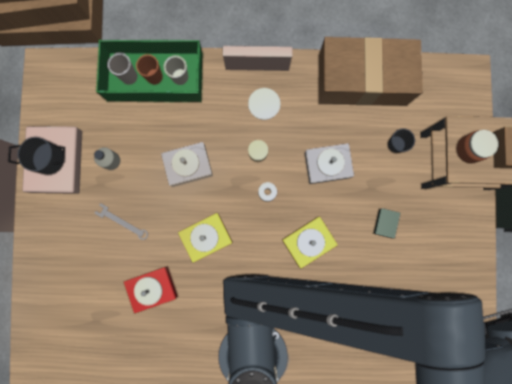

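View pics/scene0.png

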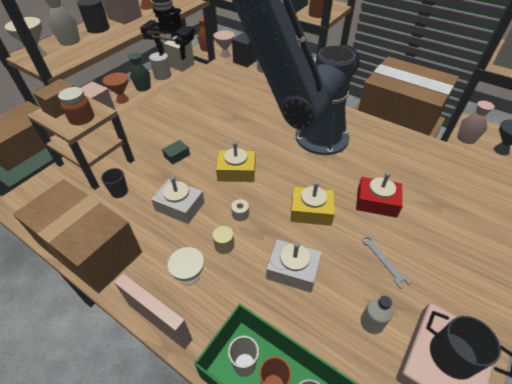

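The candidates are five stand-shaped things. The top picture has grey ones at (186,164) left and (329,163) right, and look-alikes in yellow at (205,238) and (310,242) and in red at (150,290). The grey stone ones are meant. The collar is the white ring at (267,191), and the cream disc at (259,150) is the candle.

Run:
```python
from look import *
p=robot.camera('top');im=cv2.cvtColor(p['img'],cv2.COLOR_RGB2BGR)
T=np.array(p['world_to_cam']);K=np.array(p['mtx']);D=np.array(p['distortion'])
hsv=cv2.cvtColor(im,cv2.COLOR_BGR2HSV)
def ray(uv,z):
    n=cv2.undistortPoints(np.float64(uv).reshape(-1,1,2),K,D).reshape(-1,2)
    d=np.c_[n,np.ones(len(n))]@T[:3,:3];c=-T[:3,:3].T@T[:3,3]
    return c+d*((z-c[2])/d[:,2])[:,None]
for n,(u,v) in dict(L=(186,164),R=(329,163)).items():
    m=np.zeros(im.shape[:2],np.uint8);r=np.s_[v-32:v+32,u-32:u+32]
    s=hsv[r];m[r]=((s[...,1]<55)&(s[...,2]>110))*255
    m=cv2.morphologyEx(m,cv2.MORPH_CLOSE,np.ones((5,5)))
    c=max(cv2.findContours(m,0,2)[0],key=cv2.contourArea)
    w=ray(c.reshape(-1,2)+0.0,.06)[:,:2]
    (cx,cy),(a,b),th=cv2.minAreaRect(np.float32(w*1000))
    print(n,cx,cy,a,b,th)
    cv2.drawContours(im,[np.int32(px(p,np.c_[cv2.boxPoints(((cx,cy),(a,b),th))/1000,[.06]*4]))],0,(0,0,255),1)
cv2.imwrite('pics/crop.png',cv2.resize(im[120:270,140:370],None,fx=3.4,fy=3.4,interpolation=2))
```

```text
L 568.8778686523438 204.97903442382812 105.72657012939453 133.6671600341797 15.842306137084961
R 577.2811279296875 -216.10189819335938 104.86835479736328 135.31387329101562 9.421491622924805
```

View pics/crop.png

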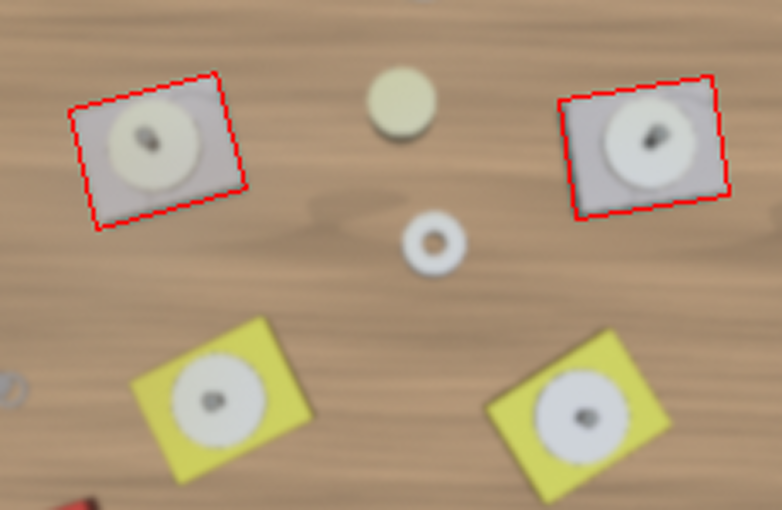

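move_arm(series="0 0 0 0 0 0", jaw=0.35)

```text
time: 0.73
position: [0.1503, -0.6066, 0.2446]
tool_rot: [0.993, 0.121, 0.0, 0.0]
ft_force: [-0.3, -0.4, 0.2]
grip_width: 0.0846
grip_force: 0.0
```

The crop shows both grey plinths boxed well. The left one sits at crop (157,150) with yaw about +15.8°, the right one at (645,147) with yaw about +9.4°, and the collar at (434,243). I'm moving to the left stand at height.

move_arm(series="25 -29 0 0 0 0;50 -57 0 0 0 0;75 -86 0 0 0 0;101 -114 0 0 0 0;126 -143 0 0 0 0;151 -172 0 0 0 0;176 -200 0 0 0 0;201 -229 0 0 0 0")

```text
time: 1.4
position: [0.2909, -0.3347, 0.2448]
tool_rot: [0.993, 0.121, 0.0, 0.0]
ft_force: [0.8, -0.5, 1.2]
grip_width: 0.036
grip_force: 0.0
```

move_arm(series="25 -29 0 0 0 0;50 -57 0 0 0 0;75 -86 0 0 0 0;101 -114 0 0 0 0;126 -143 0 0 0 0;151 -172 0 0 0 0;176 -200 0 0 0 0;201 -229 0 0 0 0")

```text
time: 2.07
position: [0.4312, -0.0638, 0.245]
tool_rot: [0.993, 0.121, 0.001, 0.0]
ft_force: [0.4, -1.5, -0.8]
grip_width: 0.0307
grip_force: 0.0
```

move_arm(series="25 -29 0 0 0 0;50 -57 0 0 0 -1;75 -86 0 0 0 -2;101 -114 0 0 0 -2;126 -143 0 0 0 -2;151 -172 0 0 0 -2;176 -200 0 0 0 -2;201 -228 0 0 0 -2")

```text
time: 2.73
position: [0.5712, 0.2063, 0.2447]
tool_rot: [0.99, 0.139, 0.0, 0.0]
ft_force: [1.1, -1.3, 0.0]
grip_width: 0.0307
grip_force: 0.0
```

Run:
```python
from look import *
from scipy.spatial.transform import Rotation as R
o=robot.get_obs();print(o['position'],R.from_quat(o['tool_rot']).as_matrix().round(3),o['grip_width'],o['ft_force'])
for c in('wrist','top','scene'):
    p=snap(c,c+'1')
    for d in robot.tip_of(p,'tip_a'):
        d=d;x=d['xyz']
        if np.hypot(x[0]-.571,x[1]-.204)<.06:print(c,round(d['p'],2),np.round(x,4),px(p,x))
```

```text
[0.57119984 0.20626065 0.24468713] [[ 0.962  0.275  0.   ]
 [ 0.275 -0.962 -0.   ]
 [ 0.     0.    -1.   ]] 0.0307456584436785 [ 1.13465378e+00 -1.31483319e+00  4.03809162e-04]
wrist 0.59 [0.562  0.2062 0.1378] [[253. 205.]]
top 0.48 [0.5706 0.2055 0.1407] [[182. 159.]]
```

View pics/wrist1.png

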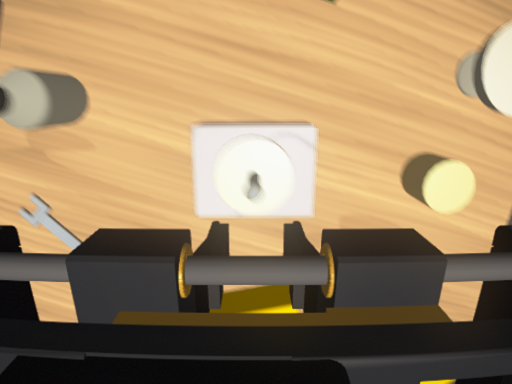

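The wrist picture shows the left plinth square to the jaws, with the spindle at column 254 between fingers centred on about 256. I'm going down over the ball.

move_arm(series="-2 0 20 0 0 0;-2 0 40 0 0 0;-2 0 60 0 0 0;-2 0 80 0 0 0;-2 0 95 0 0 0;-2 0 107 0 0 0;-2 0 107 0 0 0")

```text
time: 3.62
position: [0.5667, 0.202, 0.1353]
tool_rot: [0.991, 0.137, -0.003, 0.0]
ft_force: [-1.1, 0.6, 0.1]
grip_width: 0.0304
grip_force: 0.0
```

move_arm(series="0 0 0 0 0 0;0 0 0 0 0 0;0 0 0 0 0 0;0 0 0 0 0 0", jaw=0.27, newtons=3)

```text
time: 3.95
position: [0.5695, 0.2037, 0.1388]
tool_rot: [0.99, 0.138, 0.001, -0.0]
ft_force: [0.1, -0.9, -0.4]
grip_width: 0.0237
grip_force: 0.0
```

```bash
cat > f.py <<'E'
from look import *
from scipy.spatial.transform import Rotation as R
def f(n=1):
    F=[];
    for i in range(n):
        robot.camera('wrist');o=robot.get_obs();F.append(R.from_quat(o['tool_rot']).inv().apply(o['ft_force']))
    print(o['time'],np.round(o['position'],4),'tool F',np.round(np.mean(F,0),2),'sd',np.round(np.std(F,0),2),o['grip_width'])
E
python3 -c "
from f import *
f(5); snap('wrist','wrist2')"
```

```text
4.2 [0.5689 0.2038 0.1379] tool F [ 0.1   0.18 -0.15] sd [0.62 0.29 0.42] 0.0234158802559644
```

View pics/wrist2.png

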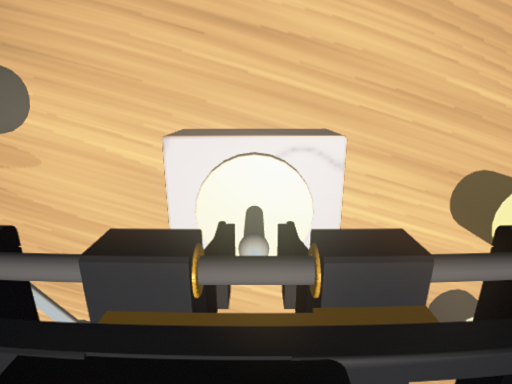

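The ball is at (254,245) between the fingertips (235 to 277), at pad height. I'm pushing left along tool −y in small steps.

move_arm(series="0 -1 0 0 0 0;0 -2 0 0 0 0;0 -3 0 0 0 0;0 -3 0 0 0 0;0 -3 0 0 0 0")

```text
time: 4.67
position: [0.5678, 0.2067, 0.1375]
tool_rot: [0.99, 0.139, -0.0, -0.0]
ft_force: [-0.4, 0.2, -0.3]
grip_width: 0.0233
grip_force: 0.0
```

```bash
python3 -c "
from f import *
f(4)"
```

```text
4.8667 [0.5679 0.2065 0.1375] tool F [-0.25 -0.17  0.32] sd [0.19 0.68 0.39] 0.02362696784700041
```

move_arm(series="0 -0.5 0 0 0 0;0 -1 0 0 0 0;0 -1.5 0 0 0 0;0 -1.5 0 0 0 0;0 -1.5 0 0 0 0")

```text
time: 5.28
position: [0.5675, 0.208, 0.1376]
tool_rot: [0.99, 0.138, 0.0, 0.0]
ft_force: [-0.8, 0.2, 0.2]
grip_width: 0.0235
grip_force: 0.0
```

```bash
python3 -c "
from f import *
f(4)"
```

```text
5.4833 [0.5675 0.208  0.1376] tool F [-0.08  0.19 -0.26] sd [0.32 0.27 0.2 ] 0.023367045588228188
```

move_arm(series="0 -0.5 0 0 0 0;0 -1 0 0 0 0;0 -1.5 0 0 0 0;0 -1.5 0 0 0 0;0 -1.5 0 0 0 0")

```text
time: 5.9
position: [0.5671, 0.2095, 0.1376]
tool_rot: [0.99, 0.138, -0.0, 0.0]
ft_force: [-0.4, -0.4, -0.1]
grip_width: 0.0236
grip_force: 0.0
```

```bash
python3 -c "
from f import *
f(4)"
```

```text
6.1 [0.5671 0.2094 0.1375] tool F [ 0.1 -0.2  0.1] sd [0.46 0.69 0.53] 0.023465654212637948
```

move_arm(series="0 -0.5 0 0 0 0;0 -1 0 0 0 0;0 -1.5 0 0 0 0;0 -1.5 0 0 0 0;0 -1.5 0 0 0 0")

```text
time: 6.52
position: [0.5667, 0.2109, 0.1376]
tool_rot: [0.99, 0.138, 0.0, 0.0]
ft_force: [-0.9, 0.5, 0.2]
grip_width: 0.0237
grip_force: 0.0
```

```bash
python3 -c "
from f import *
f(4); snap('wrist','wrist3')"
```

```text
6.7167 [0.5667 0.2109 0.1375] tool F [ 0.35  0.4  -0.2 ] sd [0.36 0.4  0.22] 0.02370513788726866
```

View pics/wrist3.png

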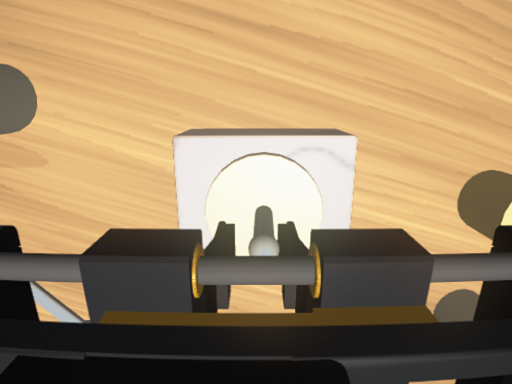

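The ball at (264,246) is now next to the right fingertip at about 279, and there is no force yet.

move_arm(series="0 -0.5 0 0 0 0;0 -1 0 0 0 0;0 -1.5 0 0 0 0;0 -1.5 0 0 0 0;0 -1.5 0 0 0 0")

```text
time: 7.18
position: [0.5663, 0.2124, 0.1376]
tool_rot: [0.99, 0.138, 0.0, 0.0]
ft_force: [-0.6, 0.2, 0.2]
grip_width: 0.0237
grip_force: 0.0
```

```bash
python3 -c "
from f import *
f(4)"
```

```text
7.3833 [0.5663 0.2123 0.1375] tool F [ 0.02 -0.1  -0.5 ] sd [0.31 0.07 0.26] 0.023426090218950587
```

move_arm(series="0 -0.5 0 0 0 0;0 -1 0 0 0 0;0 -1.5 0 0 0 0;0 -1.5 0 0 0 0;0 -1.5 0 0 0 0")

```text
time: 7.8
position: [0.5659, 0.2138, 0.1376]
tool_rot: [0.99, 0.138, 0.0, 0.0]
ft_force: [0.3, 0.2, -0.1]
grip_width: 0.0236
grip_force: 0.0
```

```bash
python3 -c "
from f import *
f(4)"
```

```text
8.0 [0.5659 0.2138 0.1376] tool F [-0.09  0.07 -0.03] sd [0.38 0.27 0.51] 0.02332960959933746
```

move_arm(series="0 -0.5 0 0 0 0;0 -1 0 0 0 0;0 -1.5 0 0 0 0;0 -2 0 0 0 0;0 -2 0 0 0 0;0 -2 0 0 0 0")

```text
time: 8.5
position: [0.5653, 0.2158, 0.1375]
tool_rot: [0.99, 0.138, -0.0, 0.0]
ft_force: [0.1, 0.3, -0.7]
grip_width: 0.0233
grip_force: 0.0
```

```bash
python3 -c "
from f import *
f(3)"
```

```text
8.65 [0.5653 0.2157 0.1376] tool F [ 0.07 -0.02  0.25] sd [0.16 0.17 0.46] 0.023443525286165993
```

```bash
python3 -c "
from f import *
snap('wrist','wrist4')"
```

```text
(no output)
```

View pics/wrist4.png

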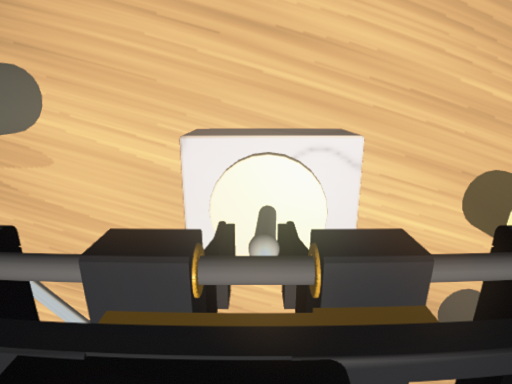

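The ball stayed at (264,246) relative to the gripper while the plinth moved 7 px. The spindle is leaning with almost no force, so the left stand has play, and the firm stop should be about 5 mm further on.

move_arm(series="0 -0.5 0 0 0 0;0 -1 0 0 0 0;0 -1.5 0 0 0 0;0 -2 0 0 0 0;0 -2.5 0 0 0 0;0 -2.5 0 0 0 0;0 -2.5 0 0 0 0")

```text
time: 9.28
position: [0.5646, 0.2182, 0.1375]
tool_rot: [0.99, 0.138, -0.0, -0.0]
ft_force: [-0.5, -0.4, -0.7]
grip_width: 0.0238
grip_force: 0.0
```

move_arm(series="0 -0.5 0 0 0 0;0 -1 0 0 0 0;0 -1.5 0 0 0 0;0 -1.5 0 0 0 0;0 -1.5 0 0 0 0;0 -1.5 0 0 0 0")

```text
time: 9.78
position: [0.5643, 0.2193, 0.1375]
tool_rot: [0.99, 0.138, -0.0, 0.0]
ft_force: [0.6, -0.9, -0.5]
grip_width: 0.0234
grip_force: 0.7
```

move_arm(series="0 -0.5 0 0 0 0;0 -1 0 0 0 0;0 -1 0 0 0 0;0 -1 0 0 0 0;0 -1 0 0 0 0")

```text
time: 10.2
position: [0.5641, 0.2203, 0.1375]
tool_rot: [0.99, 0.138, 0.0, 0.0]
ft_force: [0.6, -3.3, -1.4]
grip_width: 0.0236
grip_force: 1.5
```

```bash
python3 -c "
from f import *
f(4)"
```

```text
10.4 [0.564  0.2203 0.1375] tool F [-0.2   3.05  0.51] sd [0.26 0.46 0.53] 0.023335946091273135
```

move_arm(series="0 -0.5 0 0 0 0;0 -1 0 0 0 0;0 -1 0 0 0 0;0 -1 0 0 0 0;0 -1 0 0 0 0")

```text
time: 10.82
position: [0.5638, 0.2212, 0.1375]
tool_rot: [0.99, 0.138, 0.0, 0.0]
ft_force: [1.1, -5.3, -0.0]
grip_width: 0.0234
grip_force: 2.5
```

```bash
python3 -c "
from f import *
f(4)"
```

```text
11.0167 [0.5638 0.2212 0.1375] tool F [0.14 5.4  1.27] sd [0.49 0.74 0.71] 0.023849564085326555
```

move_arm(series="0 -0.5 0 0 0 0;0 -0.5 0 0 0 0;0 -0.5 0 0 0 0")

```text
time: 11.27
position: [0.5637, 0.2215, 0.1375]
tool_rot: [0.99, 0.139, 0.0, 0.0]
ft_force: [1.5, -5.1, -0.3]
grip_width: 0.0238
grip_force: 2.8
```

move_arm(series="0 4 0 0 0 0;0 8 0 0 0 0;0 12 0 0 0 0;0 16 0 0 0 0;0 20 0 0 0 0;0 24 0 0 0 0;0 26 0 0 0 0;0 26 0 0 0 0")

```text
time: 11.93
position: [0.5709, 0.1964, 0.1376]
tool_rot: [0.99, 0.138, 0.0, -0.0]
ft_force: [0.2, -0.5, 0.4]
grip_width: 0.0235
grip_force: 0.0
```

```bash
python3 -c "
from f import *
f(4)"
```

```text
12.1333 [0.5706 0.1971 0.1375] tool F [ 0.02 -0.26  0.44] sd [0.45 0.25 0.28] 0.023625056954291818
```

move_arm(series="0 0.5 0 0 0 0;0 1 0 0 0 0;0 1.5 0 0 0 0;0 2 0 0 0 0;0 2.5 0 0 0 0;0 2.5 0 0 0 0;0 2.5 0 0 0 0")

```text
time: 12.72
position: [0.5714, 0.1945, 0.1376]
tool_rot: [0.99, 0.138, 0.0, -0.0]
ft_force: [-0.4, -0.1, 0.4]
grip_width: 0.0235
grip_force: 0.0
```

move_arm(series="0 0.5 0 0 0 0;0 1 0 0 0 0;0 1.5 0 0 0 0;0 2 0 0 0 0;0 2 0 0 0 0;0 2 0 0 0 0")

```text
time: 13.22
position: [0.5719, 0.1926, 0.1375]
tool_rot: [0.99, 0.138, -0.0, -0.0]
ft_force: [0.4, 0.5, -0.3]
grip_width: 0.0237
grip_force: 0.0
```

```bash
python3 -c "
from f import *
f(4)"
```

```text
13.4167 [0.5719 0.1926 0.1375] tool F [ 0.19 -0.01 -0.11] sd [0.28 0.52 0.2 ] 0.023600461688662092
```

move_arm(series="0 0.5 0 0 0 0;0 1 0 0 0 0;0 1.5 0 0 0 0;0 2 0 0 0 0;0 2 0 0 0 0;0 2 0 0 0 0")

```text
time: 13.92
position: [0.5724, 0.1909, 0.1375]
tool_rot: [0.99, 0.138, -0.0, -0.0]
ft_force: [-0.0, 1.0, -1.0]
grip_width: 0.0229
grip_force: 0.5
```

```bash
python3 -c "
from f import *
f(4)"
```

```text
14.1167 [0.5724 0.1908 0.1376] tool F [ 0.3  -1.2  -0.19] sd [0.46 0.84 0.19] 0.023488026013515597
```

Contact has begun. I'm adding about 2 mm in two steps.

move_arm(series="0 0.5 0 0 0 0;0 1 0 0 0 0;0 1.2 0 0 0 0;0 1.2 0 0 0 0;0 1.2 0 0 0 0")

```text
time: 14.53
position: [0.5726, 0.1898, 0.1375]
tool_rot: [0.99, 0.138, -0.0, -0.0]
ft_force: [-0.8, 3.1, -0.2]
grip_width: 0.0235
grip_force: 1.4
```

```bash
python3 -c "
from f import *
f(4)"
```

```text
14.7333 [0.5727 0.1897 0.1375] tool F [-0.09 -2.96  0.71] sd [0.52 0.49 0.26] 0.023383433928621335
```

move_arm(series="0 0.5 0 0 0 0;0 1 0 0 0 0;0 1.5 0 0 0 0;0 1.5 0 0 0 0;0 1.5 0 0 0 0")

```text
time: 15.15
position: [0.5729, 0.1886, 0.1375]
tool_rot: [0.99, 0.138, -0.0, -0.001]
ft_force: [-1.3, 6.1, -0.7]
grip_width: 0.0235
grip_force: 2.6
```

```bash
python3 -c "
from f import *
f(4)"
```

```text
15.35 [0.5729 0.1886 0.1375] tool F [ 0.46 -5.03  0.42] sd [0.23 0.11 0.57] 0.02351284331555479
```

move_arm(series="0 0.5 0 0 0 0;0 0.5 0 0 0 0;0 0.5 0 0 0 0")

```text
time: 15.6
position: [0.573, 0.1883, 0.1374]
tool_rot: [0.99, 0.138, -0.0, -0.001]
ft_force: [-2.0, 5.7, -0.3]
grip_width: 0.0237
grip_force: 2.9
```

move_arm(series="0 -5 0 0 0 0;0 -10 0 0 0 0;0 -14 0 0 0 0;0 -14 -20 0 0 0;0 -14 -50 0 0 0;0 -14 -80 0 0 0;0 -14 -106 0 0 0;0 -14 -106 0 0 0")

```text
time: 16.27
position: [0.5732, 0.2014, 0.2498]
tool_rot: [0.99, 0.139, 0.006, 0.001]
ft_force: [0.3, 0.5, 0.2]
grip_width: 0.0238
grip_force: 0.0
```

move_arm(series="-9 35 0 0 0 0;-18 70 0 0 0 0;-27 105 0 0 0 0;-36 140 0 0 0 0;-45 175 0 0 0 0;-54 210 0 0 0 0;-63 245 0 0 0 0;-72 280 0 0 0 0")

```text
time: 16.93
position: [0.5765, -0.09, 0.2432]
tool_rot: [0.99, 0.138, -0.0, 0.0]
ft_force: [0.9, 0.5, 0.5]
grip_width: 0.0233
grip_force: 0.0
```

move_arm(series="-9 32 0 0 0 2;-17 64 0 0 0 4;-26 96 0 0 0 6.4;-34 127 0 0 0 6.4;-34 127 0 0 0 6.4;-34 127 0 0 0 6.4")

```text
time: 17.43
position: [0.5787, -0.2216, 0.2429]
tool_rot: [0.997, 0.081, -0.0, 0.0]
ft_force: [-0.3, 0.7, -0.2]
grip_width: 0.0237
grip_force: 0.0
```

Run:
```python
from f import *
f(2)
for c in('wrist','top'):
    p=snap(c,c+'5')
    for d in robot.tip_of(p,'tip_a'):
        x=d['xyz']
        if np.hypot(x[0]-.578,x[1]+.219)<.06:print(c,round(d['p'],2),np.round(x,4),px(p,x))
```

```text
17.5333 [ 0.5785 -0.2188  0.243 ] tool F [-0.43 -0.3   0.63] sd [0.23 0.09 0.25] 0.023110255413407783
wrist 0.55 [ 0.58   -0.2157  0.1406] [[253. 194.]]
```

View pics/wrist5.png

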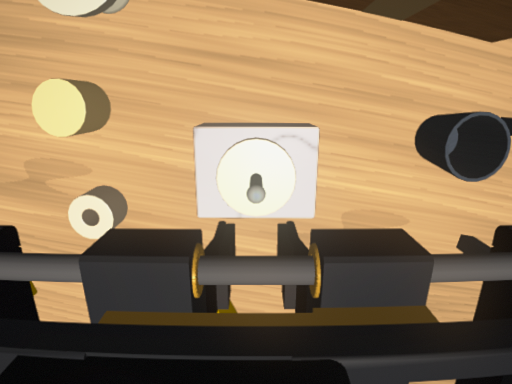

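The wrist picture shows the right ball at (256,194), centred between the fingers with the plinth square. I'm going down and pushing left.

move_arm(series="0 0 20 0 0 0;0 0 40 0 0 0;0 0 60 0 0 0;0 0 80 0 0 0;0 0 95 0 0 0;0 0 105 0 0 0;0 0 105 0 0 0;0 0 105 0 0 0")

```text
time: 18.4
position: [0.5792, -0.2189, 0.1385]
tool_rot: [0.997, 0.083, -0.0, -0.0]
ft_force: [-0.2, -0.9, -0.8]
grip_width: 0.0233
grip_force: 0.0
```

move_arm(series="0 -0.5 0 0 0 0;0 -1 0 0 0 0;0 -1.5 0 0 0 0;0 -2 0 0 0 0;0 -2 0 0 0 0;0 -2 0 0 0 0")

```text
time: 18.9
position: [0.5789, -0.2175, 0.1389]
tool_rot: [0.997, 0.083, 0.0, 0.0]
ft_force: [-0.0, 0.6, -0.1]
grip_width: 0.0234
grip_force: 0.0
```

```bash
python3 -c "
from f import *
f(3)"
```

```text
19.05 [ 0.5788 -0.2175  0.1386] tool F [ 0.48 -0.33 -0.12] sd [0.26 0.31 1.06] 0.023020563141744013
```

move_arm(series="0 -0.5 0 0 0 0;0 -1 0 0 0 0;0 -1.5 0 0 0 0;0 -1.5 0 0 0 0;0 -1.5 0 0 0 0")

```text
time: 19.47
position: [0.5785, -0.2159, 0.1385]
tool_rot: [0.997, 0.083, -0.0, -0.0]
ft_force: [0.4, -0.9, 0.9]
grip_width: 0.0236
grip_force: 0.0
```

```bash
python3 -c "
from f import *
f(3)"
```

```text
19.6167 [ 0.5786 -0.216   0.1386] tool F [-0.15  0.19 -0.04] sd [0.38 0.19 0.2 ] 0.023515157296885813
```

move_arm(series="0 -0.5 0 0 0 0;0 -1 0 0 0 0;0 -1.5 0 0 0 0;0 -1.5 0 0 0 0;0 -1.5 0 0 0 0")

```text
time: 20.03
position: [0.5784, -0.2146, 0.1386]
tool_rot: [0.997, 0.083, 0.0, 0.0]
ft_force: [-0.2, -0.8, 0.3]
grip_width: 0.0234
grip_force: 0.3
```

```bash
python3 -c "
from f import *
f(3)"
```

```text
20.1833 [ 0.5784 -0.2146  0.1386] tool F [ 0.14  0.19 -0.01] sd [0.61 0.68 0.51] 0.0235632929480026
```

move_arm(series="0 -0.5 0 0 0 0;0 -1 0 0 0 0;0 -1.5 0 0 0 0;0 -1.5 0 0 0 0;0 -1.5 0 0 0 0")

```text
time: 20.6
position: [0.5783, -0.2136, 0.1386]
tool_rot: [0.997, 0.083, 0.0, 0.001]
ft_force: [-0.2, -3.2, 0.2]
grip_width: 0.0236
grip_force: 1.6
```

```bash
python3 -c "
from f import *
f(3)"
```

```text
20.75 [ 0.5782 -0.2135  0.1386] tool F [-1.3   3.2   0.53] sd [0.26 0.04 0.4 ] 0.023293321444322754
```

move_arm(series="0 -0.5 0 0 0 0;0 -1 0 0 0 0;0 -1.5 0 0 0 0;0 -1.5 0 0 0 0;0 -1.5 0 0 0 0")

```text
time: 21.17
position: [0.5782, -0.2126, 0.1387]
tool_rot: [0.997, 0.083, 0.0, 0.001]
ft_force: [0.1, -5.7, -1.6]
grip_width: 0.0234
grip_force: 2.9
```

```bash
python3 -c "
from f import *
f(3)"
```

```text
21.3167 [ 0.5782 -0.2126  0.1387] tool F [-0.74  5.65  1.13] sd [0.32 0.15 0.23] 0.023796184902367335
```

The right spindle came up firm with no play, so this is the sound stand. Next I push it right.

move_arm(series="0 2 0 0 0 0;0 4 0 0 0 0;0 6 0 0 0 0;0 8 0 0 0 0;0 9 0 0 0 0;0 9 0 0 0 0;0 10 0 0 0 0;0 10 0 0 0 0")

```text
time: 21.98
position: [0.5794, -0.2213, 0.1385]
tool_rot: [0.997, 0.083, -0.0, -0.0]
ft_force: [-0.4, -0.4, 0.3]
grip_width: 0.0236
grip_force: 0.0
```

```bash
python3 -c "
from f import *
f(3)"
```

```text
22.1333 [ 0.5794 -0.2212  0.1385] tool F [-0.43 -0.1   0.4 ] sd [0.56 0.54 0.12] 0.02370091306405804
```

move_arm(series="0 0.5 0 0 0 0;0 1 0 0 0 0;0 1.5 0 0 0 0;0 2 0 0 0 0;0 2 0 0 0 0;0 2 0 0 0 0")

```text
time: 22.63
position: [0.5797, -0.223, 0.1385]
tool_rot: [0.997, 0.083, -0.0, -0.0]
ft_force: [-0.4, 1.9, 0.2]
grip_width: 0.023
grip_force: 0.7
```

```bash
python3 -c "
from f import *
f(3)"
```

```text
22.7833 [ 0.5797 -0.2231  0.1385] tool F [ 0.19 -1.51 -0.9 ] sd [0.18 0.24 0.54] 0.023440901745014734
```

move_arm(series="0 0.5 0 0 0 0;0 1 0 0 0 0;0 1.5 0 0 0 0;0 2 0 0 0 0;0 2 0 0 0 0;0 2 0 0 0 0")

```text
time: 23.28
position: [0.5798, -0.2244, 0.1385]
tool_rot: [0.997, 0.083, -0.0, -0.001]
ft_force: [-0.2, 4.7, 1.2]
grip_width: 0.024
grip_force: 2.6
```

```bash
python3 -c "
from f import *
f(3)"
```

```text
23.4333 [ 0.5798 -0.2244  0.1385] tool F [ 0.55 -5.08 -1.7 ] sd [0.22 0.53 0.7 ] 0.02339885572810808
```

move_arm(series="0 0.6 0 0 0 0;0 0.6 0 0 0 0;0 0.6 0 0 0 0")

```text
time: 23.68
position: [0.5798, -0.2246, 0.1385]
tool_rot: [0.997, 0.083, -0.0, -0.001]
ft_force: [0.1, 6.0, 2.5]
grip_width: 0.0234
grip_force: 2.9
```

move_arm(series="0 -3 0 0 0 0;0 -6 0 0 0 0;0 -6.5 -5 0 0 0;0 -6.5 -30 0 0 0;0 -6.5 -60 0 0 0;0 -6.5 -85 0 0 0;0 -6.5 -105 0 0 0;0 -6.5 -105 0 0 0")

```text
time: 24.35
position: [0.582, -0.2219, 0.2492]
tool_rot: [0.997, 0.083, 0.005, 0.004]
ft_force: [0.4, -0.6, -0.3]
grip_width: 0.0236
grip_force: 0.0
```

move_arm(series="0 0 0 0 0 0;0 0 0 0 0 0;0 0 0 0 0 0;0 0 0 0 0 0", jaw=1)

```text
time: 24.68
position: [0.5784, -0.2193, 0.2419]
tool_rot: [0.997, 0.083, -0.001, -0.001]
ft_force: [0.0, 0.4, 0.1]
grip_width: 0.0425
grip_force: 0.0
```

Run:
```python
from f import *
f(4)
p=snap('wrist','ball');g=cv2.cvtColor(p['img'],cv2.COLOR_RGB2GRAY)
o=robot.get_obs();print(o['position'],o['tool_rot'])
x0,y0=226,164;c=g[y0:y0+60,x0:x0+60]
print(cv2.HoughCircles(cv2.resize(c,None,fx=8,fy=8,interpolation=2),cv2.HOUGH_GRADIENT,1,100,param1=60,param2=15,minRadius=50,maxRadius=110))
b=np.array(o['position'])*0+[o['position'][0],-.2186,.132]
print('project TCP x,ball y:',px(p,b), px(p,b+[.005,0,0]))
for t in robot.tip_of(p,'collar'):print(t['p'],t['xyz'])
cv2.imwrite('pics/ballc.png',cv2.resize(c,None,fx=8,fy=8,interpolation=2))
```

```text
24.8833 [ 0.5789 -0.2194  0.2427] tool F [-0.29  0.37  0.  ] sd [0.21 0.3  0.4 ] 0.05817820956153044
[ 0.57901927 -0.21947815  0.2429696 ] [ 9.96559228e-01  8.28823834e-02 -3.95084095e-04 -2.45417066e-04]
[[[235.5 243.5  74.4]
  [238.5 131.5  51. ]]]
project TCP x,ball y: [[255. 193.]] [[256. 188.]]
0.83 [0.4957, -0.0351, -0.0025]
```

The ball circle is at (255.4,194.4) and its projection from the felt position gives (255,193), so they agree. Now to the collar, keeping the same yaw and the same view depth.

move_arm(series="-9 -33 0 0 0 0;-18 -66 0 0 0 0;-27 -99 0 0 0 0;-36 -132 0 0 0 0;-45 -164 0 0 0 0;-54 -196 20 0 0 0;-54 -196 55 0 0 0;-54 -196 87 0 0 0")

```text
time: 25.65
position: [0.4933, -0.0333, 0.1569]
tool_rot: [0.996, 0.085, 0.002, 0.001]
ft_force: [0.6, -0.8, 0.3]
grip_width: 0.0867
grip_force: 0.0
```

move_arm(series="0 0 0 0 0 0;0 0 0 0 0 0;0 0 0 0 0 0;0 0 0 0 0 0")

```text
time: 25.98
position: [0.4952, -0.0359, 0.1583]
tool_rot: [0.997, 0.083, 0.002, 0.001]
ft_force: [-0.5, -0.5, -0.4]
grip_width: 0.0867
grip_force: 0.0
```

Run:
```python
from f import *
f(4)
p=snap('wrist','col');o=robot.get_obs();P=np.array(o['position']);print(P)
d=robot.tip_of(p,'collar');print([(round(t['p'],2),np.round(t['xyz'],4),px(p,np.array(t['xyz'])+[0,0,.045])) for t in d])
g=cv2.cvtColor(p['img'],cv2.COLOR_RGB2GRAY)
x0,y0=196,134;c=g[y0:y0+120,x0:x0+120]
print(cv2.HoughCircles(cv2.resize(c,None,fx=4,fy=4,interpolation=2),cv2.HOUGH_GRADIENT,1,60,param1=60,param2=20,minRadius=55,maxRadius=100))
b=np.array([P[0],P[1],.045]);print(px(p,[b,b+[.005,0,0],b+[0,.005,0]]))
cv2.imwrite('pics/two.png',np.hstack([cv2.resize(c,(480,480),interpolation=2),cv2.resize(cv2.imread('pics/ballc.png',0),(300,480))]))
```

```text
26.1833 [ 0.4943 -0.0356  0.1578] tool F [-0.23 -0.38  0.04] sd [0.22 0.37 0.46] 0.08731401837374338
[ 0.49407907 -0.03547622  0.15752907]
[(0.84, array([ 0.4954, -0.0363,  0.0014]), array([[257., 193.]]))]
None
[[256. 194.]
 [257. 188.]
 [250. 193.]]
```

View pics/two.png

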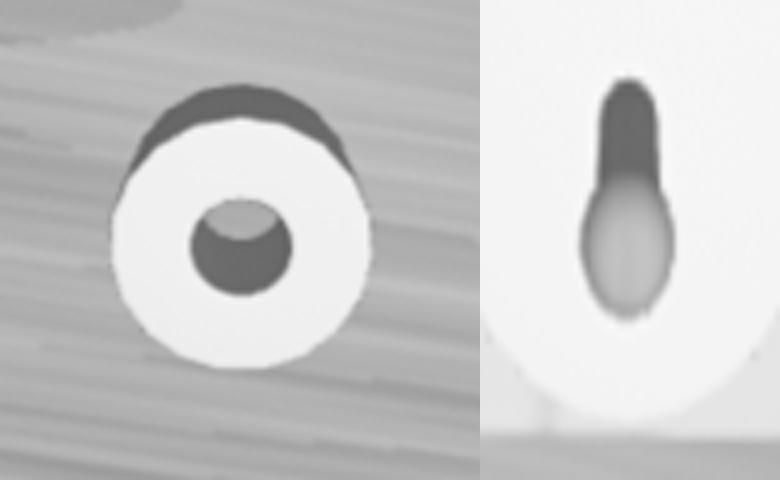

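The bore centre is at (256.3,195.5) against a TCP projection of (256,194). That is the same 1 mm offset as the ball had, so the collar's offset in the grasp matches the ball's. I'm going down and gripping.

move_arm(series="0 0 25 0 0 0;0 0 50 0 0 0;0 0 75 0 0 0;0 0 95 0 0 0;0 0 110 0 0 0;0 0 119 0 0 0;0 0 124 0 0 0;0 0 124 0 0 0")

```text
time: 26.95
position: [0.4933, -0.0351, 0.032]
tool_rot: [0.997, 0.083, -0.001, -0.0]
ft_force: [0.4, 0.5, 0.2]
grip_width: 0.0873
grip_force: 0.0
```

move_arm(series="0 0 0 0 0 0;0 0 0 0 0 0;0 0 0 0 0 0;0 0 0 0 0 0;0 0 0 0 0 0;0 0 0 0 0 0;0 0 0 0 0 0", jaw=0.5, newtons=25)

```text
time: 27.53
position: [0.4938, -0.0353, 0.033]
tool_rot: [0.997, 0.083, 0.0, 0.0]
ft_force: [-0.2, -1.3, 3.8]
grip_width: 0.0561
grip_force: 25.0
```

```bash
python3 -c "
from f import *
f(3);print(robot.get_obs()['grip_force'])"
```

```text
27.6833 [ 0.4938 -0.0353  0.033 ] tool F [ 0.04  0.64 -4.98] sd [0.1  0.45 0.91] 0.05645947393902762
24.999592543252902
```

move_arm(series="0 0 -5 0 0 0;0 0 -30 0 0 0;0 0 -60 0 0 0;0 0 -90 0 0 0;0 0 -120 0 0 0;0 0 -150 0 0 0;0 0 -175 0 0 0;0 0 -175 0 0 0")

```text
time: 28.35
position: [0.4958, -0.0356, 0.2118]
tool_rot: [0.997, 0.083, 0.004, 0.002]
ft_force: [0.9, 0.3, -2.8]
grip_width: 0.0563
grip_force: 25.0
```

move_arm(series="7 25 0 0 0 0;14 50 0 0 0 0;21 75 0 0 0 0;28 100 0 0 0 0;35 125 0 0 0 0;42 150 0 0 0 0;49 175 0 0 0 0;54 195 0 0 0 0")

```text
time: 29.02
position: [0.5786, -0.2198, 0.2051]
tool_rot: [0.997, 0.083, -0.001, -0.001]
ft_force: [-0.0, -0.2, -4.2]
grip_width: 0.0561
grip_force: 25.0
```

move_arm(series="0 0 0 0 0 0;0 0 0 0 0 0;0 0 0 0 0 0;0 0 0 0 0 0")

```text
time: 29.35
position: [0.5777, -0.2169, 0.2062]
tool_rot: [0.997, 0.083, -0.001, -0.001]
ft_force: [-0.1, 0.3, -3.8]
grip_width: 0.0559
grip_force: 25.0
```

```bash
python3 -c "
from f import *
f(4);print(robot.get_obs()['tool_rot'])"
```

```text
29.55 [ 0.5787 -0.2176  0.2076] tool F [-0.13  0.11  3.48] sd [0.27 0.31 0.48] 0.056357352357002795
[ 9.96518069e-01  8.33766547e-02 -2.03612620e-04 -1.75983775e-04]
```

move_arm(series="0 1 5 0 0 0;0 1 12 0 0 0;0 1 20 0 0 0;0 1 26 0 0 0;0 1 29 0 0 0;0 1 29 0 0 0;0 1 29 0 0 0;0 1 29 0 0 0")

```text
time: 30.22
position: [0.5794, -0.2197, 0.1787]
tool_rot: [0.997, 0.083, 0.0, 0.0]
ft_force: [0.4, -0.2, -2.5]
grip_width: 0.056
grip_force: 25.0
```

Run:
```python
from f import *
f(4)
p=snap('scene','scene6');im=cv2.imread('pics/scene6.png')
u,v=np.int32(px(p,[.578,-.219,.14])[0]);print(u,v)
q=snap('top','top6');it=cv2.imread('pics/top6.png');a,b=np.int32(px(q,[.578,-.219,.14])[0])
k=lambda i,u,v:cv2.resize(i[max(v-40,0):v+40,max(u-40,0):u+40],(400,400),interpolation=2)
cv2.imwrite('pics/chk.png',np.hstack([k(im,u,v),k(it,a,b)]))
```

```text
30.4167 [ 0.5794 -0.2196  0.179 ] tool F [ 0.12 -0.07  3.57] sd [0.2  0.8  0.25] 0.05621710033696869
173 176
```

View pics/chk.png

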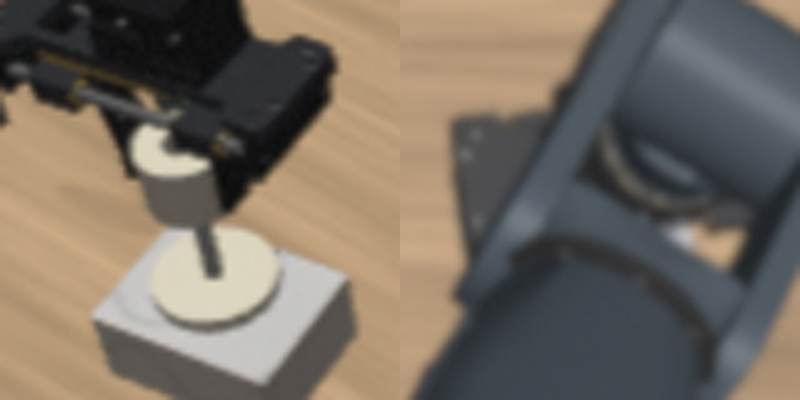

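The collar hangs upright right over the spindle (scene crop around (205,240)). I'm correcting by −1 mm and lowering past the ball.

move_arm(series="-0.5 -1 0 0 0 0;-0.5 -1 3 0 0 0;-0.5 -1 6 0 0 0;-0.5 -1 9 0 0 0;-0.5 -1 12 0 0 0;-0.5 -1 15 0 0 0;-0.5 -1 15 0 0 0;-0.5 -1 15 0 0 0")

```text
time: 31.18
position: [0.5783, -0.2185, 0.1631]
tool_rot: [0.997, 0.083, -0.0, -0.0]
ft_force: [0.7, -0.2, -2.1]
grip_width: 0.0564
grip_force: 25.0
```

```bash
python3 -c "
from f import *
f(4)"
```

```text
31.3833 [ 0.5787 -0.2187  0.1637] tool F [-0.05  0.26  3.27] sd [0.42 0.22 0.37] 0.05636968077959531
```

The ball is inside the bore and there is no side force. I'm going on down.

move_arm(series="0 0 4 0 0 0;0 0 8 0 0 0;0 0 12 0 0 0;0 0 16 0 0 0;0 0 20 0 0 0;0 0 23 0 0 0;0 0 25 0 0 0;0 0 25 0 0 0")

```text
time: 32.05
position: [0.5782, -0.2184, 0.1378]
tool_rot: [0.997, 0.083, -0.001, -0.0]
ft_force: [0.1, 1.2, -4.0]
grip_width: 0.0561
grip_force: 25.0
```

move_arm(series="0 0 4 0 0 0;0 0 8 0 0 0;0 0 12 0 0 0;0 0 16 0 0 0;0 0 19 0 0 0;0 0 21 0 0 0;0 0 22 0 0 0;0 0 22 0 0 0")

```text
time: 32.72
position: [0.5784, -0.2185, 0.1162]
tool_rot: [0.997, 0.083, -0.0, -0.0]
ft_force: [-0.2, -0.4, -2.8]
grip_width: 0.0558
grip_force: 25.0
```

```bash
python3 -c "
from f import *
f(4)"
```

```text
32.9167 [ 0.5786 -0.2187  0.1168] tool F [-0.    0.01  4.07] sd [0.38 0.56 0.21] 0.05654613165084456
```

Bottom at about 84 mm, so 3 to 4 mm remain.

move_arm(series="0 0 0.5 0 0 0;0 0 1 0 0 0;0 0 1.5 0 0 0;0 0 2 0 0 0;0 0 2.5 0 0 0;0 0 3 0 0 0;0 0 3 0 0 0;0 0 3 0 0 0")

```text
time: 33.58
position: [0.5785, -0.2186, 0.1135]
tool_rot: [0.997, 0.083, -0.0, -0.0]
ft_force: [0.6, -0.5, -3.1]
grip_width: 0.0562
grip_force: 25.0
```

```bash
python3 -c "
from f import *
f(4)"
```

```text
33.7833 [ 0.5785 -0.2186  0.1136] tool F [ 0.46 -0.31  3.49] sd [0.54 0.54 0.32] 0.05613239637182269
```

move_arm(series="0 0 0.4 0 0 0;0 0 0.8 0 0 0;0 0 1.2 0 0 0;0 0 1.2 0 0 0;0 0 1.2 0 0 0")

```text
time: 34.2
position: [0.5786, -0.2187, 0.113]
tool_rot: [0.997, 0.083, 0.0, 0.0]
ft_force: [-1.3, -0.1, 2.3]
grip_width: 0.056
grip_force: 25.0
```

```bash
python3 -c "
from f import *
f(4)"
```

```text
34.4 [ 0.5786 -0.2187  0.1129] tool F [-1.06 -1.   -4.  ] sd [0.15 0.28 0.95] 0.05613252790980134
```

It is seated: the vertical force has reversed. I'm releasing and clearing.

move_arm(series="0 0 0 0 0 0;0 0 0 0 0 0;0 0 0 0 0 0;0 0 0 0 0 0;0 0 0 0 0 0;0 0 0 0 0 0;0 0 0 0 0 0;0 0 0 0 0 0", jaw=0.95)

```text
time: 35.07
position: [0.5785, -0.2186, 0.1123]
tool_rot: [0.997, 0.083, -0.0, -0.0]
ft_force: [0.3, -0.4, -0.2]
grip_width: 0.0824
grip_force: 0.0
```

move_arm(series="0 0 -10 0 0 0;0 0 -30 0 0 0;0 0 -50 0 0 0;0 0 -75 0 0 0;0 0 -100 0 0 0;0 0 -130 0 0 0;0 0 -150 0 0 0;0 0 -150 0 0 0")

```text
time: 35.73
position: [0.5811, -0.22, 0.2687]
tool_rot: [0.997, 0.083, 0.005, 0.003]
ft_force: [0.6, 0.4, -0.4]
grip_width: 0.0827
grip_force: 0.0
```

move_arm(series="-15 0 0 0 0 0;-30 0 0 0 0 0;-50 0 0 0 0 0;-70 0 0 0 0 0;-80 0 0 0 0 0;-80 0 0 0 0 0;-80 0 0 0 0 0;-80 0 0 0 0 0")

```text
time: 36.4
position: [0.5006, -0.232, 0.2625]
tool_rot: [0.997, 0.083, 0.001, 0.0]
ft_force: [-0.5, 0.2, 0.2]
grip_width: 0.0824
grip_force: 0.0
```

Run:
```python
from f import *
f(4)
for c in('scene','wrist'):
    p=snap(c,c+'7')
    for t in('collar','seat_a','tip_a','stand_a'):
        print(c,t,[(round(d['p'],2),np.round(d['xyz'],4).tolist()) for d in robot.tip_of(p,t) if d['xyz'][1]<-.1 and d['xyz'][0]>.5])
u,v=np.int32(px(robot.camera('scene'),[.578,-.219,.1])[0])
cv2.imwrite('pics/fin.png',cv2.resize(cv2.imread('pics/scene7.png')[v-45:v+45,u-45:u+45],(540,540),interpolation=2))
```

```text
36.6 [ 0.5004 -0.2317  0.2622] tool F [ 0.03 -0.18  0.44] sd [0.5  0.59 0.57] 0.08248933412969228
scene collar [(0.78, [0.5763, -0.2154, 0.0772])]
scene seat_a [(0.88, [0.5809, -0.2214, 0.0767])]
scene tip_a [(0.73, [0.5739, -0.2197, 0.1386])]
scene stand_a []
wrist collar []
wrist seat_a [(0.97, [0.5757, -0.2214, 0.0815])]
wrist tip_a [(0.55, [0.5796, -0.2156, 0.1353])]
wrist stand_a [(0.94, [0.582, -0.2171, 0.0002])]
```

View pics/fin.png

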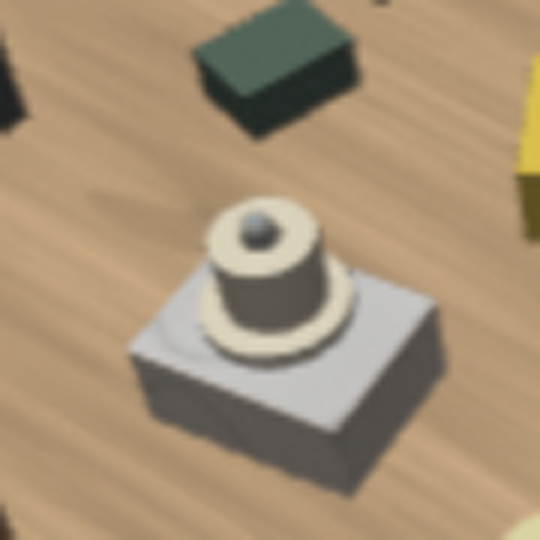

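The crop shows the collar flat on the right stand's platter at about (265,285), with the ball end standing out of the bore at (259,230) and the arm clear.

```bash
python3 -c "
from rig import robot
print(robot.hand_in())"
```

```text
the job is handed in; nothing more can be done
None
```

The left-hand stand has the worn bearing, so the collar now sits flat on the platter of the right-hand (sound) stand, released with the arm clear; the job is handed in, and the hand-in call returned no verdict.

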